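# Square a frame plate into the stage corner and hold it

## Robot

A 6-joint arm with a two-finger parallel gripper is mounted at the origin on the work surface. World frame = base frame: x ahead of the robot, y to its left, z up, the work surface at z = 0. Lengths are in m, angles in rad, forces in N, time in s.
With the tool pointing down it reaches from about 0.35 to 0.975 m from the base axis. Payload 4.9 kg.
Tool frame: the origin (TCP) lies at the very end of the fingers, on their centre line; the grasp point (between the pads) lies 19 mm behind it; z points along the fingers, y is the line along which they close (so a half turn about z gives the same grasp; the last joint's range is limited). The gripper opens to 85 mm and grips with 20 to 120 N. Pads are 22 mm wide; open, the fingers measure 114 mm over their backs; the gripper's body (76 mm by 85 mm) begins 54 mm behind the grasp point. The pads swing forward as they close: fully open they stand 13 mm farther back than shut.
Start: joints at [1.101, 0.053, 1.613, -0, 1.476, -0.119], TCP at [0.215, 0.587, 0.195] pointing down, gripper open.
Joint ranges: [-3.01, 3.01], [-1.01, 2.22], [0.06, 2.58], [-1.02, 4.17], [0.09, 2.62], [-3.14, 3.14]. Speed limits (rad/s): [2.57, 2.57, 3.14, 3.14, 3.14, 3.14].

## Interface

Orientations are given as a rotation vector (axis times angle).
In Python, from station import ctrl, imaging gives the robot as it stands.
- The arm moves only by the tool play_rows, never from a script. Its argument "series" is a list of rows, each a list of 3 entries, a list of its own where there are three numbers: the opening, from 0 (shut) to 1 (fully open), then the shift along the tool's x, y, z each as a share of 0.05 m, from -1 to 1, then the turn, a rotation vector about the tool's x, y, z each as a share of 8 degrees, from -1 to 1. In form: [[grip, [dx, dy, dz], [ax, ay, az]], ...]. A call has 1 to 8 rows; each row shifts and turns the commanded pose from where the row before left it, along the tool's axes as they then stand; what a row does not reach is not made up. A row lasts 1/8 s, in which the tool goes at most 62.5 mm and 10.7 degrees, less where a joint would pass 70% of its speed; a pose out of reach is approached as far as the arm can. A call with a number of a shift or a turn outside -1 to 1 is refused whole. A call with a gripper value outside its range is refused whole. The fingers move at their own pace and stop on an object; "force" is the grip in N (left out, the last holds). Time passes only in rows, so rows that do not move let the fingers close. It gives the time, the measured TCP pose, the force, the opening and the grip force at its end, in the units of the state.
- ctrl.get_obs(): the state, without advancing time (a new reading comes with each control period).
- imaging.get_image(name): name is "side" or "top"; returns a dict with "color" (420x560x3 uint8, blue, green, red), "fx", "fy", "cx", "cy" (pixels), "D" ([k1, k2, p1, p2, k3] as OpenCV has them; the pictures are not rectified), "extrinsics" (4x4, takes a point from world to camera coordinates). Camera axes: x right, y down, z forward; pixel columns grow to the right and rows downward; lengths in m; the calibration is good to about 2 mm. A picture is of the moment at which its call begins. There is no depth.
- ctrl.finish_job(): hands the job in; it is judged then, once.
The state is a dict: "t": time; "q": joint angles; "dq": joint speeds; "effort": joint torques, N m; "tool_pos": TCP position; "tool_rot": TCP orientation; "contact_force": force on the tool from outside, world axes, zero at the start; "wrist_torque": the same for the moment, N m; "opening": finger opening in m; "grip_force": force on a finger pad.
Only numpy, scipy, OpenCV 4.12 (cv2) and the standard library are available. Lean on these libraries where they do the work, as an engineer would, in place of code of your own. Each camera call takes 0.05 s, during which the arm holds its last target. There are 200 camera calls.

## Task

Lift only the top frame plate off the stack on the tray, leaving the other plates where they lie, and lay it flat on the black microscope stage. Push it into the corner of the two guide rails until its long edge bears along the long rail and its short edge along the short rail, and finish while still gripping it and holding it pressed square against both rails; do not let go. Do not knock over or shift the objective on the stage, the jar on the tray or the bottle between them.

Things in the scene. Friction and masses are not known exactly. Their poses are not given: they have to be found in the camera images.
- plate1_c (a point): the plate on top of the stack of four: aluminium frame plate, a flat rectangle 110 (its x) x 160 (its y) x 12 mm (its z) with a 54 x 104 mm window through its middle, so that all four sides of the frame are 28 mm wide; 0.25 to 0.5 kg. Point: centre of the plate, half-way up, in mid-window. Same after half a turn.
- plate2_c (a point): another such plate, second from the top in the stack, same size and point. The stacked plates lie within 3 mm and 0.03 rad of one another; the stack stands on the tray's 6 mm thick floor, so the top plate's underside starts 42 mm above the bench.
- plate3_c (a point): another such plate, third from the top in the stack, same size and point. The stacked plates lie within 3 mm and 0.03 rad of one another; the stack stands on the tray's 6 mm thick floor, so the top plate's underside starts 42 mm above the bench.
- plate4_c (a point): another such plate, lowest in the stack, same size and point. The stacked plates lie within 3 mm and 0.03 rad of one another; the stack stands on the tray's 6 mm thick floor, so the top plate's underside starts 42 mm above the bench.
- stage: black fixed box 226 (x) x 286 (y) mm, flat smooth top 50 mm above the bench; origin at the centre of its underside. Two steel rails on it form a corner: the long one at its +x side, the short one at its +y side. A plate home in the corner has its centre at x = +20, y = +20 mm here, 56 mm above the bench, its x axis along this x (either way round). The rest of the top is free but for the objective.
- rail_long: long guide rail, fixed to the stage top: a steel bar 15 (x) x 150 (y) x 10 mm high; origin at the centre of its underside, at x = +82.5, y = +15 mm of the stage. Its guiding face looks to the stage's -x, at stage x = +75 mm. Rigid, ground smooth.
- rail_short: short guide rail, fixed to the stage top: a steel bar 80 (x) x 15 (y) x 10 mm high; origin at the centre of its underside, at x = +15, y = +107.5 mm of the stage. Its guiding face looks to the stage's -y, at stage y = +100 mm. Rigid, ground smooth.
- tray: fixed grey plastic tray, 200 (x) x 260 (y) mm, floor 6 mm thick, rim 10 mm high; origin at the centre of its underside. The stack's centre is at about x = 0, y = -30 mm in its frame. Tray and stage may change sides.
- objective_c (a point): brass microscope objective standing on the stage at about x = +50, y = -115 mm of its frame, 28 mm across, 42 mm high; point on its axis 20 mm up.
- jar_c (a point): small white screw jar, 44 mm across, 42 mm high, on the tray beside the stack; point on its axis 20 mm up.
- oil_c (a point): amber oil bottle, 28 mm across, 62 mm high, on the bench between tray and stage; point on its axis 30 mm up.
Things that resemble listed ones, but are neither listed nor needed, are in the scene too. Leave any purple look-alike of the part that bears plate1_c alone.

How it is judged:
On the way:
1. the top plate is gripped and lifted clear of the stack (z of plate1_c in the frame of tray above 0.068 m and contact force between the fingers and plate1 above 3 N and contact force between plate1 and plate2 below 0.1 N), for 0.2 s.
At the end, for the whole second after the job is handed in: The former top plate lies flat on the stage (3 mm, 0.03 rad), within 2.5 mm of touching both rails and square within 0.02 rad, pressing on each rail with over 1.5 N while the fingers grip it with over 3 N; the other plates are within 15 mm of their start (x of plate1_c in the frame of stage between 0.0175 and 0.0225 m and y of plate1_c in the frame of stage between 0.0175 and 0.0225 m and z of plate1_c in the frame of stage between 0.053 and 0.059 m and angle between plate1_c's own z axis and vertical below 0.03 rad and angle between the x axis of plate1_c and the x axis of stage, either way round below 0.02 rad and contact force between plate1 and rail_long above 1.5 N and contact force between plate1 and rail_short above 1.5 N and contact force between the fingers and plate1 above 3 N and distance of each of plate2_c, plate3_c, plate4_c from where it was at the start of the episode below 0.015 m); the arm keeps its last pose, push and grip.
It fails at once if another plate of the stack is dragged along or shifted more than 15 mm (distance of any of plate2_c, plate3_c, plate4_c from where it was at the start of the episode above 0.015 m).
It fails at once if the objective, the jar or the oil bottle is shifted more than 20 mm (distance of any of objective_c, jar_c, oil_c from where it was at the start of the episode above 0.02 m).
It also fails if it takes over 48 s, if anything falls off the work surface, if the arm or the gripper's body presses on something with over 40 N, if the wrist force passes 120 N, or if a joint passes its speed limit or range.

## Working session

There is one attempt and no reset: what is moved stays moved. The work goes in short steps, Python scripts to look and compute and a tool call to move; the robot and the scene stay as the last step left them, time stands still between calls to the robot, and variables do not carry over. Pictures are saved under pics/ and viewed, at most 10 in all, crops included, and the job is handed in when it is done.

Besides the shell and the picture viewer there is one more tool, called as a command line: name --argument value ..., lists and objects as JSON in quotes. play_rows: Moves the arm, as the interface text tells. Shift numbers are shares of 0.05 m and turn numbers shares of 8 degrees, none past 1 either way. Its arguments: {"type":"object","properties":{"series":{"type":"array"},"force":{"type":"number"}},"required":["series"]}

```bash
mkdir -p pics; ls; python3 - <<'E'
from station import ctrl, imaging
import cv2,pickle
d={}
for n in("top","side"):
    d[n]=imaging.get_image(n); cv2.imwrite(f"pics/{n}0.png",cv2.resize(d[n]["color"],(800,600),interpolation=cv2.INTER_CUBIC))
    print(n,d[n]["fx"],d[n]["D"],d[n]["extrinsics"])
pickle.dump(d,open("im0.pkl","wb"))
print(ctrl.get_obs())
E
```

```text
pics
top 480.7007617674473 [0.04551642 0.         0.         0.         0.        ] [[-0.01189732 -0.99991001  0.00619885 -0.06951025]
 [-0.98031254  0.01044177 -0.19717578  0.48862687]
 [ 0.19709331 -0.00842267 -0.98034855  1.22500342]
 [ 0.          0.          0.          1.        ]]
side 391.998910949997 [-0.00324028  0.          0.          0.          0.        ] [[ 0.94669496 -0.32154798 -0.01937929 -0.47152202]
 [-0.19684548 -0.5298301  -0.82494359  0.09737051]
 [ 0.25499121  0.78478466 -0.56488275  0.93858588]
 [ 0.          0.          0.          1.        ]]
{'t': 0.1, 'q': array([ 1.10098529e+00,  5.32903244e-02,  1.61414569e+00, -2.74289614e-05,
        1.47602276e+00, -1.18992453e-01]), 'dq': array([-2.12446558e-04, -2.44482662e-03, -3.63693601e-03,  4.50144247e-05,
       -1.42414343e-03, -6.40231854e-04]), 'effort': array([ 4.41319944e-04, -3.94906604e+01, -3.71361601e+01, -1.34955080e-04,
        3.93336217e-03,  1.04240081e-05]), 'tool_pos': array([0.21450626, 0.58636242, 0.19389292]), 'tool_rot': array([-5.48148785e-01, -3.09287755e+00,  2.81716226e-03]), 'contact_force': array([-0.10222962,  0.64703165, -1.05401918]), 'wrist_torque': array([ 0.01006603, -0.02279638,  0.02583351]), 'grip_force': 0.0, 'opening': 0.08518618790276643}
```

View pics/top0.png

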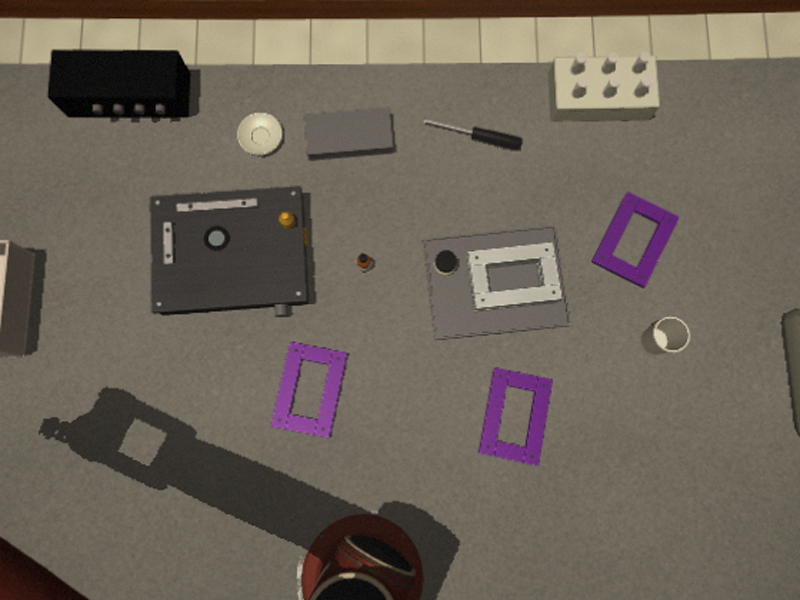

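View pics/side0.png

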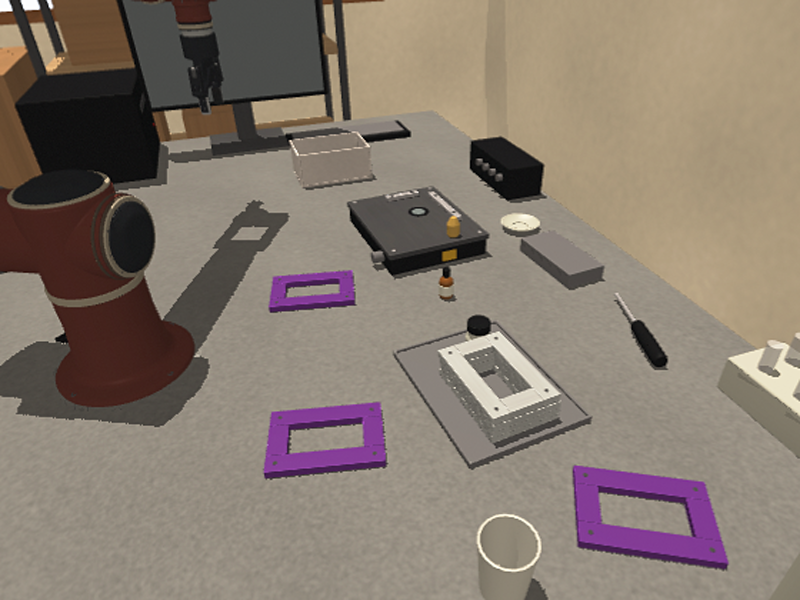

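The top view shows the stage at left: rails at (217,205) and (168,243), objective at (287,218). The oil bottle is at (364,262). The tray is at right, with the stack at (515,277) and the jar at (446,262). I'll enlarge the stage and the stack.

```bash
python3 - <<'E'
import cv2,pickle
d=pickle.load(open("im0.pkl","rb"))
c=d["top"]["color"]
a=c[125:225,100:220];b=c[155:240,290:400]
cv2.imwrite("pics/st.png",cv2.resize(a,None,fx=6,fy=6,interpolation=cv2.INTER_CUBIC))
cv2.imwrite("pics/tr.png",cv2.resize(b,None,fx=7,fy=7,interpolation=cv2.INTER_CUBIC))
E
```

```text
(no output)
```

View pics/st.png

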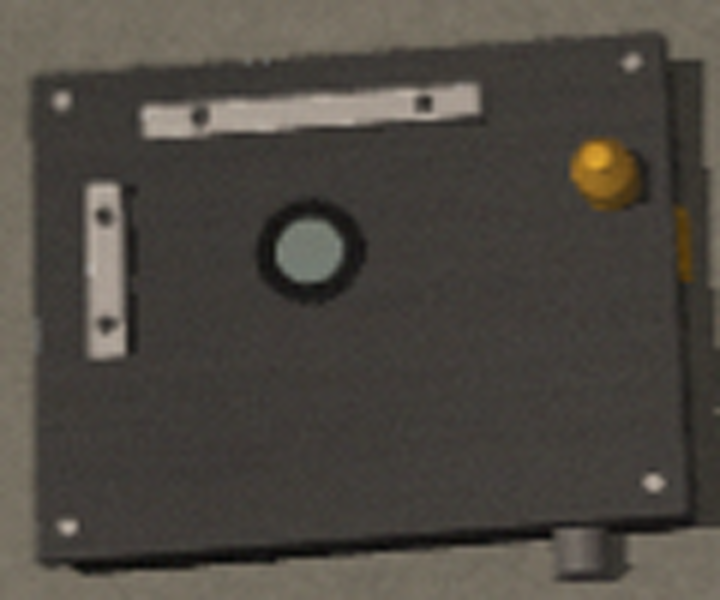

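View pics/tr.png

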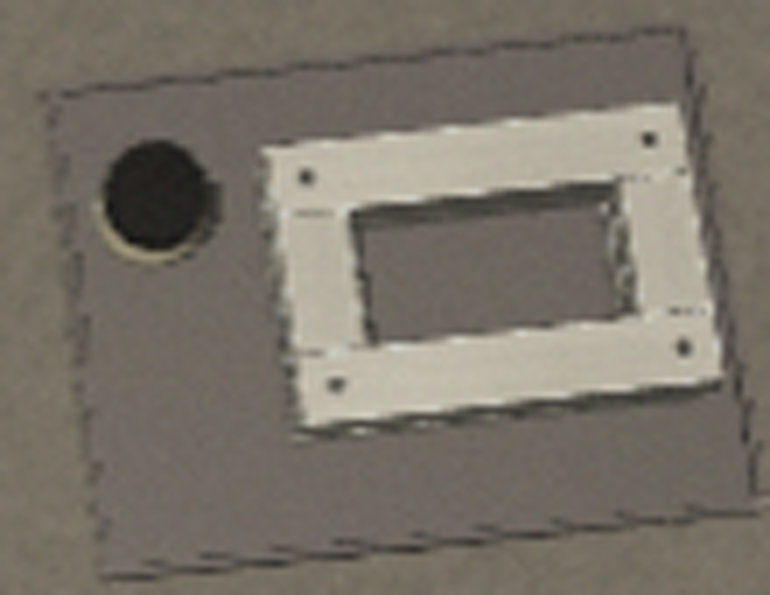

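The stage crop shows the stage corners at (33,76), (662,34), (690,513) and (40,565), with both rails clear. In the tray crop the top plate's corners are at (268,148), (677,103), (722,380) and (303,428). Next I fit the poses.

```bash
cat > h.py <<'E'
import numpy as np,cv2,pickle
from scipy.spatial.transform import Rotation as R
from scipy.optimize import least_squares
def ray(im,uv,z):
    K=np.array([[im["fx"],0,im["cx"]],[0,im["fy"],im["cy"]],[0,0,1]])
    p=cv2.undistortPoints(np.float64(uv).reshape(-1,1,2),K,np.float64(im["D"])).reshape(-1,2)
    E=np.array(im["extrinsics"]);r=E[:3,:3];c=-r.T@E[:3,3]
    d=np.c_[p,np.ones(len(p))]@r
    return (c+d*((z-c[2])/d[:,2])[:,None])[:,:2]
def crop(uv,o,f): return (np.float64(uv)+.5)/f-.5+np.array(o)
def fit(W,L):
    L=np.float64(L)
    rot=lambda a:np.array([[np.cos(a),-np.sin(a)],[np.sin(a),np.cos(a)]])
    s=least_squares(lambda x:(L@rot(x[2]).T+x[:2]-W).ravel(),[*W.mean(0),0])
    return s.x,np.abs(s.fun).max()
E
python3 - <<'E'
from h import *
d=pickle.load(open("im0.pkl","rb"));T=d["top"]
S=lambda uv,z:ray(T,crop(uv,(100,125),6),z)
P=lambda uv,z:ray(T,crop(uv,(290,155),7),z)
w=S([(33,76),(662,34),(690,513),(40,565)],.05)
l=S([(141,104),(478,83),(482,118),(145,138)],.06); s=S([(86,183),(121,183),(127,355),(90,359)],.06)
Lw=[(113,143),(113,-143),(-113,-143),(-113,143)]
Ll=[(90,90),(90,-60),(75,-60),(75,90)];Ls=[(55,115),(55,100),(-25,100),(-25,115)]
for W,L in((w,Lw),(np.r_[l,s],Ll+Ls),(np.r_[w,l,s],Lw+Ll+Ls)): 
    x,e=fit(W,np.array(L)/1e3);print("stage",x,e)
a=x[2];Rm=np.array([[np.cos(a),-np.sin(a)],[np.sin(a),np.cos(a)]])
print("home",x[:2]+Rm@[.02,.02],"homebar",x[:2]+Rm@[-.021,.02])
p=P([(268,148),(677,103),(722,380),(303,428)],.054);q=P([(350,210),(617,182),(637,315),(372,345)],.054)
Lp=[(55,80),(55,-80),(-55,-80),(-55,80)];Lq=[(27,52),(27,-52),(-27,-52),(-27,52)]
for W,L in((p,Lp),(q,Lq),(np.r_[p,q],Lp+Lq)):
    x,e=fit(W,np.array(L)/1e3);print("plate",x,e)
a=x[2];Rm=np.array([[np.cos(a),-np.sin(a)],[np.sin(a),np.cos(a)]])
bar=x[:2]+Rm@[-.041,0];print("bar",bar)
print("oil",ray(T,(np.array([[364,262]])+.5)*.7-.5,.05))
from station import ctrl
o=ctrl.get_obs();r=R.from_rotvec(o["tool_rot"]).as_matrix();print(r)
# tool y along plate x (either way)
for sg in(1,-1):
    y=np.array([np.cos(a),np.sin(a),0])*sg;z=np.array([0,0,-1.]);t=np.c_[np.cross(y,z),y,z]
    print(sg,"turn deg tool",np.degrees(R.from_matrix(r.T@t).as_rotvec()))
print("shift tool mm",r.T@(np.r_[bar,.1]-o["tool_pos"])*1e3)
E
```

```text
stage [0.59226777 0.24704116 0.06913757] 0.0017255022051410052
stage [0.59292887 0.24750869 0.06443723] 0.001379859076856338
stage [0.59282667 0.24727088 0.06719296] 0.0021933919696923154
home [0.61143869 0.2685686 ] homebar [0.57053121 0.26581576]
plate [ 0.53411997 -0.28782279  0.10088604] 0.0013741666608999004
plate [ 0.53445304 -0.28844795  0.10185021] 0.0015067242961808724
plate [ 0.5342865  -0.28813537  0.10114082] 0.0018420949726373759
bar [ 0.49349603 -0.29227508]
oil [[ 0.56275509 -0.00784977]]
[[-9.39092527e-01  3.43663428e-01 -8.20478432e-04]
 [ 3.43664353e-01  9.39091051e-01 -1.67629506e-03]
 [ 1.94422647e-04 -1.85616535e-03 -9.99998258e-01]]
1 turn deg tool [-1.01249486e-01  4.95420075e-02  6.41047641e+01]
-1 turn deg tool [-5.60817000e-02 -1.14614719e-01 -1.15895178e+02]
shift tool mm [-563.97184948 -729.06774894   95.13671197]
```

play_rows --series '[[1, [-0.627, -0.81, 0], [0, 0, 0]], [1, [-0.627, -0.81, 0], [0, 0, 0]], [1, [-0.627, -0.81, 0], [0, 0, 0]], [1, [-0.627, -0.81, 0], [0, 0, 0]], [1, [-0.627, -0.81, 0], [0, 0, 0]], [1, [-0.627, -0.81, 0], [0, 0, 0]], [1, [-0.627, -0.81, 0], [0, 0, 0]], [1, [-0.627, -0.81, 0], [0, 0, 0]]]' --force 90

```text
t: 1.1
tool_pos: [0.3389, 0.1949, 0.1946]
tool_rot: [0.547, 3.093, -0.0]
contact_force: [0.7, -0.4, 0.6]
opening: 0.0853
grip_force: 0.0
```

play_rows --series '[[1, [-0.627, -0.81, 0], [0, 0, 0]], [1, [-0.627, -0.81, 0], [0, 0, 0]], [1, [-0.627, -0.81, 0], [0, 0, 0]], [1, [-0.627, -0.81, 0], [0, 0, 0]], [1, [-0.627, -0.81, 0], [0, 0, 0]], [1, [-0.627, -0.81, 0], [0, 0, 0]], [1, [-0.627, -0.81, 0], [0, 0, 0]], [1, [-0.627, -0.81, 0], [0, 0, 0]]]'

```text
t: 2.1
tool_pos: [0.4631, -0.1956, 0.1945]
tool_rot: [-0.549, -3.093, -0.001]
contact_force: [0.0, -0.4, 0.9]
opening: 0.0854
grip_force: 0.0
```

play_rows --series '[[0.65, [0, 0, 0], [0, 0, 1]], [0.65, [0, 0, 0], [0, 0, 1]], [0.65, [0, 0, 0], [0, 0, 1]], [0.65, [0, 0, 0], [0, 0, 1]], [0.65, [0, 0, 0], [0, 0, 1]], [0.65, [0, 0, 0], [0, 0, 1]], [0.65, [0, 0, 0], [0, 0, 1]], [0.65, [0, 0, 0], [0, 0, 1]]]'

```text
t: 3.1
tool_pos: [0.4628, -0.1938, 0.1944]
tool_rot: [-2.109, -2.327, 0.0]
contact_force: [0.5, -0.8, -0.3]
opening: 0.0558
grip_force: 0.0
```

```bash
cat > to.py <<'E'
import sys
from h import *
from station import ctrl
def to(x,y,z,yaw):   # yaw = direction of tool y
    o=ctrl.get_obs();r=R.from_rotvec(o["tool_rot"]).as_matrix()
    yy=np.array([np.cos(yaw),np.sin(yaw),0]);zz=np.array([0,0,-1.]);t=np.c_[np.cross(yy,zz),yy,zz]
    np.set_printoptions(precision=3,suppress=True)
    print("t",o["t"],"pos",o["tool_pos"],"open",o["opening"],"grip",o["grip_force"],"F",o["contact_force"],"M",o["wrist_torque"])
    print("shift shares",r.T@(np.array([x,y,z])-o["tool_pos"])/.05,"turn shares",np.degrees(R.from_matrix(r.T@t).as_rotvec())/8,"tooly yaw",np.arctan2(r[1,1],r[0,1]))
if __name__=="__main__": to(*map(float,sys.argv[1:]))
E
python3 to.py 0.4935 -0.2923 0.100 0.101
```

```text
t 3.1 pos [ 0.463 -0.194  0.194] open 0.055776914878546774 grip 0.0 F [ 0.488 -0.77  -0.319] M [ 0.05  -0.066 -0.017]
shift shares [-2.022  0.419  1.887] turn shares [-0.006 -0.004 -0.019] tooly yaw 0.09831690074676439
```

play_rows --series '[[0.65, [-0.67, 0.14, 0], [0, 0, -0.02]], [0.65, [-0.67, 0.14, 0], [0, 0, 0]], [0.65, [-0.67, 0.14, 0.3], [0, 0, 0]], [0.65, [0, 0, 0.8], [0, 0, 0]], [0.65, [0, 0, 0.8], [0, 0, 0]], [0.65, [0, 0, 0], [0, 0, 0]]]'

```text
t: 3.85
tool_pos: [0.4917, -0.2896, 0.0953]
tool_rot: [-2.095, -2.329, 0.001]
contact_force: [-0.8, 0.1, 0.6]
opening: 0.0557
grip_force: 0.0
```

```bash
python3 to.py 0.4935 -0.2923 0.045 0.101; python3 - <<'E'
from station import imaging
import cv2,numpy as np
a=imaging.get_image("top")["color"][150:240,290:400];b=imaging.get_image("side")["color"][200:340,270:430]
f=lambda i:cv2.resize(i,(400,int(400*i.shape[0]/i.shape[1])),interpolation=cv2.INTER_CUBIC)
a,b=f(a),f(b);h=max(len(a),len(b));p=lambda i:np.pad(i,((0,h-len(i)),(0,0),(0,0)))
cv2.imwrite("pics/c1.png",np.hstack([p(a),p(b)]))
E
```

```text
t 3.85 pos [ 0.492 -0.29   0.095] open 0.05565484942142799 grip 0.0 F [-0.808  0.146  0.561] M [0.002 0.002 0.021]
shift shares [-0.064  0.038  1.006] turn shares [-0.048 -0.046  0.033] tooly yaw 0.10565098309992946
```

View pics/c1.png

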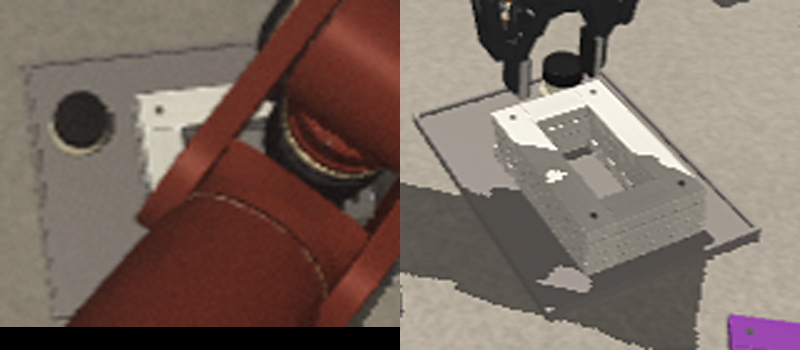

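```bash
python3 - <<'E'
from h import *
d=pickle.load(open("im0.pkl","rb"));im=d["side"]
print(im["cx"],im["cy"],d["top"]["cx"],d["top"]["cy"])
K=np.array([[im["fx"],0,im["cx"]],[0,im["fy"],im["cy"]],[0,0,1]]);E=np.array(im["extrinsics"])
x,a=np.array([.5343,-.2881]),.101;r=np.array([[np.cos(a),-np.sin(a)],[np.sin(a),np.cos(a)]])
pts=[np.r_[x+r@np.array(l),.054] for l in((.055,.08),(.055,-.08),(-.055,-.08),(-.055,.08))]
tc=np.array([.4917,-.2896,.0953+.006]);yy=np.array([np.cos(.1056),np.sin(.1056),0])
pts+=[tc,tc-yy*.028,tc+yy*.028]
p=cv2.projectPoints(np.array(pts),cv2.Rodrigues(E[:3,:3])[0],E[:3,3],K,np.float64(im["D"]))[0].reshape(-1,2)
print((p-[270,200]+.5)*2.5+[400,0])
E
```

```text
286.22643301015427 211.55549464623002 280.0733034068732 210.52018171440716
[[597.69365304  80.39493032]
 [705.8038754  190.65673306]
 [586.36050954 234.94951245]
 [490.38543852 113.76859177]
 [548.8336993  118.71167569]
 [517.806648   128.7607118 ]
 [579.11835573 108.90223298]]
```

The plate reprojects well at (597,80) and (706,190), but the fingertips look higher than predicted, at about (522,92) and (597,72). I'll enlarge that part.

```bash
python3 - <<'E'
from station import imaging
import cv2
b=imaging.get_image("side")["color"][185:275,285:395]
cv2.imwrite("pics/c2.png",cv2.resize(b,None,fx=7,fy=6.6,interpolation=cv2.INTER_CUBIC))
E
```

```text
(no output)
```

View pics/c2.png

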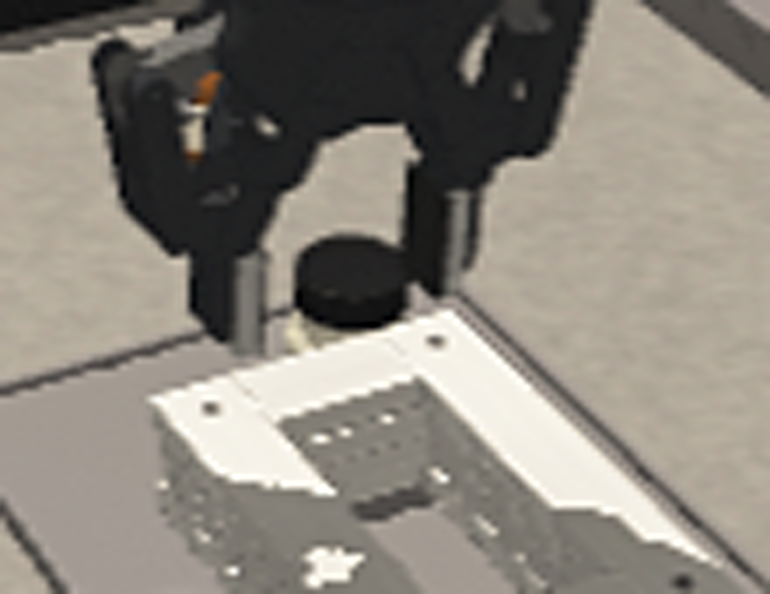

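```bash
python3 - <<'E'
from h import *
d=pickle.load(open("im0.pkl","rb"))
def pr(n,P):
    im=d[n];K=np.array([[im["fx"],0,im["cx"]],[0,im["fy"],im["cy"]],[0,0,1]]);E=np.array(im["extrinsics"])
    return cv2.projectPoints(np.float64(P).reshape(-1,3),cv2.Rodrigues(E[:3,:3])[0],E[:3,3],K,np.float64(im["D"]))[0].reshape(-1,2).round(1)
print("start tip seen ~144.5,77:",pr("side",[[.2145,.5864,.194+o] for o in(0,.013,.03,.05)]).tolist())
a=.1056;yy=np.array([np.cos(a),np.sin(a),0]);xx=np.array([yy[1],-yy[0],0])
for o in(0,.01,.02,.03,.04):
    t=np.array([.4917,-.2896,.0953+o]);print(o,"seen 320.4,238.3 348.6,229.2:",pr("side",[t-yy*.031+xx*.011,t+yy*.031+xx*.011]).tolist(),"top axis",pr("top",[[t[0],t[1],.27+o]]).tolist())
E
```

```text
start tip seen ~144.5,77: [[151.9, 90.4], [151.1, 86.6], [150.0, 81.6], [148.8, 75.5]]
0 seen 320.4,238.3 348.6,229.2: [[317.9, 257.1], [345.1, 248.1]] top axis [[378.2, 188.0]]
0.01 seen 320.4,238.3 348.6,229.2: [[318.0, 253.2], [345.5, 244.2]] top axis [[379.2, 186.8]]
0.02 seen 320.4,238.3 348.6,229.2: [[318.2, 249.2], [345.8, 240.3]] top axis [[380.1, 185.7]]
0.03 seen 320.4,238.3 348.6,229.2: [[318.3, 245.1], [346.1, 236.3]] top axis [[381.1, 184.5]]
0.04 seen 320.4,238.3 348.6,229.2: [[318.4, 241.0], [346.5, 232.2]] top axis [[382.1, 183.4]]
```

The side view puts the tips about 40 mm higher than the reported TCP. I'll go down carefully and look again.

play_rows --series '[[0.65, [-0.06, 0.04, 0.4], [-0.05, -0.05, 0.03]], [0.65, [0, 0, 0.4], [0, 0, 0]], [0.65, [0, 0, 0], [0, 0, 0]], [0.65, [0, 0, 0], [0, 0, 0]]]'

```text
t: 4.5
tool_pos: [0.4974, -0.2949, 0.0608]
tool_rot: [2.098, 2.323, 0.001]
contact_force: [0.3, -0.1, 0.1]
opening: 0.0554
grip_force: 0.0
```

```bash
python3 to.py 0.4935 -0.2923 0.055 0.101; python3 - <<'E'
from station import imaging
import cv2
b=imaging.get_image("side")["color"][185:275,285:395]
cv2.imwrite("pics/c3.png",cv2.resize(b,None,fx=7,fy=6.6,interpolation=cv2.INTER_CUBIC))
E
```

```text
t 4.5 pos [ 0.497 -0.295  0.061] open 0.055433915619313184 grip 0.0 F [ 0.27  -0.088  0.081] M [-0.01  -0.059  0.01 ]
shift shares [ 0.061 -0.074  0.115] turn shares [0.055 0.055 0.005] tooly yaw 0.10171023075414866
```

View pics/c3.png

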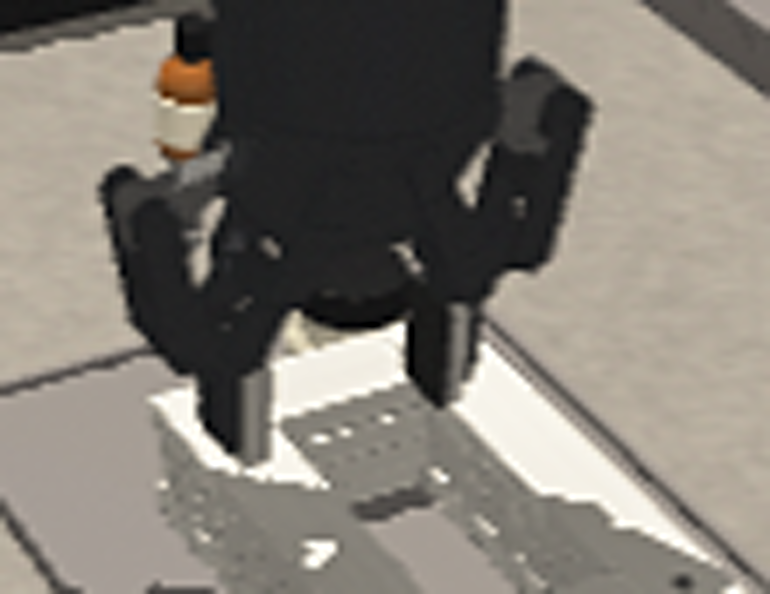

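The tips, at (255,465) and (450,405), are still above the plate and clearly higher than the reading suggests. A light touch on the bar with the fingers shut will settle the height.

play_rows --series '[[0, [0.03, -0.04, -0.2], [0, 0, 0]], [0, [0, 0, 0], [0, 0, 0]], [0, [0, 0, 0], [0, 0, 0]], [0, [0, 0, 0], [0, 0, 0]], [0, [0, 0, 0], [0, 0, 0]], [0, [0, 0, 0], [0, 0, 0]]]' --force 60

```text
t: 5.3
tool_pos: [0.4947, -0.2932, 0.0698]
tool_rot: [2.099, 2.324, 0.001]
contact_force: [-0.8, 0.4, 0.3]
opening: 0.0001
grip_force: 0.0
```

play_rows --series '[[0, [0, 0, 0.06], [0, 0, 0]], [0, [0, 0, 0.06], [0, 0, 0]]]'

```text
t: 5.55
tool_pos: [0.4948, -0.2933, 0.0637]
tool_rot: [2.099, 2.324, 0.001]
contact_force: [0.2, -0.8, -0.0]
opening: -0.0001
grip_force: 0.0
```

play_rows --series '[[0, [0, 0, 0.06], [0, 0, 0]], [0, [0, 0, 0], [0, 0, 0]]]'

```text
t: 5.8
tool_pos: [0.4945, -0.2931, 0.0604]
tool_rot: [2.1, 2.325, 0.001]
contact_force: [0.6, 0.1, 0.5]
opening: -0.0003
grip_force: 0.0
```

play_rows --series '[[0, [0, 0, 0.06], [0, 0, 0]], [0, [0, 0, 0], [0, 0, 0]]]'

```text
t: 6.05
tool_pos: [0.4947, -0.2933, 0.0577]
tool_rot: [2.099, 2.324, 0.001]
contact_force: [0.1, -0.2, 0.6]
opening: 0.0001
grip_force: 0.0
```

play_rows --series '[[0, [0, 0, 0.06], [0, 0, 0]], [0, [0, 0, 0], [0, 0, 0]]]'

```text
t: 6.3
tool_pos: [0.4947, -0.2932, 0.0546]
tool_rot: [2.1, 2.324, 0.001]
contact_force: [0.1, 1.1, -0.4]
opening: -0.0003
grip_force: 0.0
```

play_rows --series '[[0, [0, 0, 0.04], [0, 0, 0]], [0, [0, 0, 0], [0, 0, 0]]]'

```text
t: 6.55
tool_pos: [0.4948, -0.2933, 0.0528]
tool_rot: [2.099, 2.324, 0.001]
contact_force: [-0.9, -0.1, -0.1]
opening: 0.0003
grip_force: 0.0
```

play_rows --series '[[0, [0, 0, 0.04], [0, 0, 0]], [0, [0, 0, 0], [0, 0, 0]]]'

```text
t: 6.8
tool_pos: [0.4948, -0.2933, 0.0507]
tool_rot: [2.099, 2.324, 0.001]
contact_force: [0.3, 0.9, 1.0]
opening: 0.0001
grip_force: 0.0
```

```bash
python3 to.py 0.4935 -0.2923 0.055 0.101; python3 - <<'E'
from station import imaging
import cv2
b=imaging.get_image("side")["color"][185:275,285:395]
cv2.imwrite("pics/c4.png",cv2.resize(b,None,fx=7,fy=6.6,interpolation=cv2.INTER_CUBIC))
E
```

```text
t 6.8 pos [ 0.495 -0.293  0.051] open 0.00013323211254910944 grip 0.0 F [0.316 0.897 1.024] M [-0.072 -0.004  0.016]
shift shares [ 0.023 -0.023 -0.085] turn shares [0.048 0.048 0.004] tooly yaw 0.10159529934781064
```

View pics/c4.png

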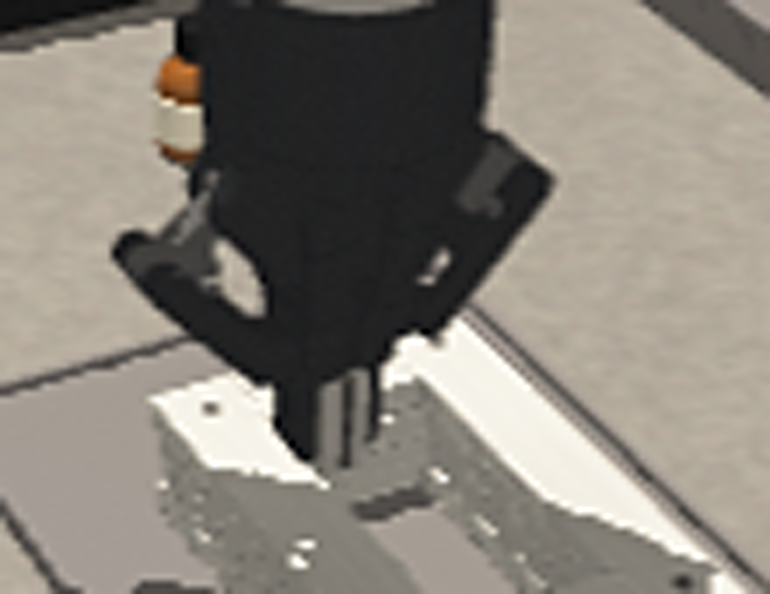

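The shut tip is at (335,470). With no contact at reading 0.051, that puts it about 35 mm above the plate top. I'll keep feeling downwards.

play_rows --series '[[0, [0, 0, 0.1], [0, 0, 0]], [0, [0, 0, 0.1], [0, 0, 0]], [0, [0, 0, 0], [0, 0, 0]]]'

```text
t: 7.22
tool_pos: [0.4945, -0.2931, 0.0401]
tool_rot: [2.1, 2.325, 0.001]
contact_force: [-0.0, -0.3, -1.1]
opening: -0.0001
grip_force: 0.0
```

play_rows --series '[[0, [0, 0, 0.06], [0, 0, 0]], [0, [0, 0, 0.06], [0, 0, 0]], [0, [0, 0, 0], [0, 0, 0]]]'

```text
t: 7.6
tool_pos: [0.4949, -0.2933, 0.0346]
tool_rot: [2.1, 2.325, 0.001]
contact_force: [-0.3, -0.1, 0.7]
opening: 0.0002
grip_force: 0.0
```

play_rows --series '[[0, [0, 0, 0.06], [0, 0, 0]], [0, [0, 0, 0], [0, 0, 0]]]'

```text
t: 7.85
tool_pos: [0.4949, -0.2934, 0.0317]
tool_rot: [2.099, 2.324, 0.001]
contact_force: [0.1, -0.5, 0.3]
opening: 0.0001
grip_force: 0.0
```

play_rows --series '[[0, [0, 0, 0.04], [0, 0, 0]], [0, [0, 0, 0], [0, 0, 0]]]'

```text
t: 8.1
tool_pos: [0.495, -0.2934, 0.0298]
tool_rot: [2.099, 2.324, 0.001]
contact_force: [0.2, 0.7, -0.0]
opening: 0.0003
grip_force: 0.0
```

play_rows --series '[[0, [0, 0, 0.04], [0, 0, 0]], [0, [0, 0, 0.04], [0, 0, 0]], [0, [0, 0, 0], [0, 0, 0]]]'

```text
t: 8.48
tool_pos: [0.4949, -0.2934, 0.0257]
tool_rot: [2.1, 2.324, 0.001]
contact_force: [0.4, -0.0, -0.2]
opening: 0.0003
grip_force: 0.0
```

play_rows --series '[[0, [0, 0, 0.04], [0, 0, 0]], [0, [0, 0, 0], [0, 0, 0]]]'

```text
t: 8.72
tool_pos: [0.495, -0.2935, 0.0238]
tool_rot: [2.099, 2.324, 0.001]
contact_force: [-0.7, -0.3, -0.5]
opening: 0.0002
grip_force: 0.0
```

play_rows --series '[[0, [0, 0, 0.04], [0, 0, 0]], [0, [0, 0, 0], [0, 0, 0]]]'

```text
t: 8.98
tool_pos: [0.495, -0.2935, 0.0217]
tool_rot: [2.099, 2.324, 0.001]
contact_force: [0.4, -0.1, 1.4]
opening: -0.0001
grip_force: 0.0
```

play_rows --series '[[0, [0, 0, 0.03], [0, 0, 0]], [0, [0, 0, 0], [0, 0, 0]]]'

```text
t: 9.22
tool_pos: [0.4951, -0.2935, 0.0203]
tool_rot: [2.099, 2.324, 0.001]
contact_force: [0.4, -0.1, 0.7]
opening: -0.0002
grip_force: 0.0
```

```bash
python3 - <<'E'
from station import imaging
import cv2,numpy as np
T=imaging.get_image("top")["color"];S=imaging.get_image("side")["color"]
cv2.imwrite("pics/rawT.png",T);cv2.imwrite("pics/rawS.png",S)
a=T[140:240,320:400];b=S[215:290,310:370]
f=lambda i,k:cv2.resize(i,None,fx=k,fy=k,interpolation=cv2.INTER_CUBIC)
a,b=f(a,5),f(b,6.6);h=max(len(a),len(b));p=lambda i:np.pad(i,((0,h-len(i)),(0,0),(0,0)))
o=np.hstack([p(a),p(b)]);print(o.shape);cv2.imwrite("pics/c5.png",o)
E
```

```text
(500, 796, 3)
```

View pics/c5.png

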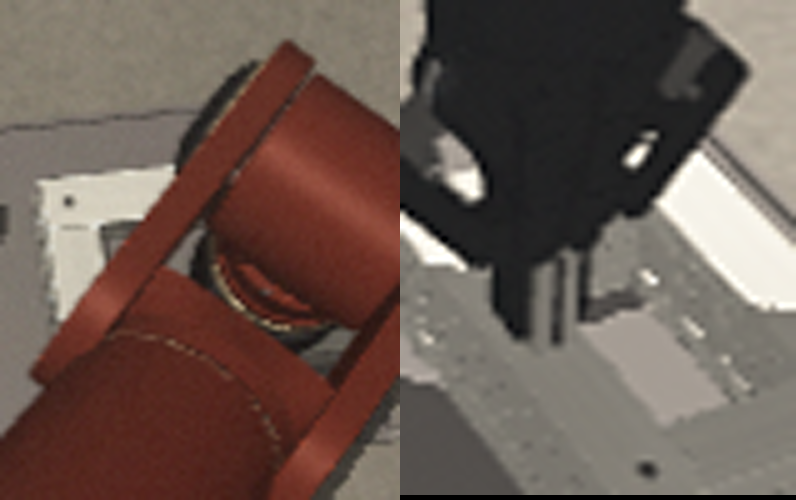

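The shut tips are now at (555,345) in the right panel, over the near bar at mid-length and just above it. The real tip sits about 38 mm above the reading, so I'll feel on.

play_rows --series '[[0, [0, 0, 0.04], [0, 0, 0]], [0, [0, 0, 0], [0, 0, 0]]]'

```text
t: 9.57
tool_pos: [0.495, -0.2935, 0.0182]
tool_rot: [2.099, 2.324, 0.001]
contact_force: [-0.2, -0.1, 0.2]
opening: -0.0004
grip_force: 0.0
```

play_rows --series '[[0, [0, 0, 0.04], [0, 0, 0]], [0, [0, 0, 0], [0, 0, 0]]]'

```text
t: 9.82
tool_pos: [0.4953, -0.2937, 0.0178]
tool_rot: [2.099, 2.325, 0.001]
contact_force: [-3.5, 1.0, 6.9]
opening: -0.0002
grip_force: 3.6
```

play_rows --series '[[0, [0, 0, 0.03], [0, 0, 0]], [0, [0, 0, 0], [0, 0, 0]]]'

```text
t: 10.07
tool_pos: [0.4953, -0.2937, 0.0177]
tool_rot: [2.1, 2.325, 0.0]
contact_force: [-6.3, 4.1, 15.1]
opening: -0.0002
grip_force: 7.5
```

play_rows --series '[[0, [0, 0, -0.6], [0, 0, 0]], [0.65, [0, 0, 0], [0, 0, 0]], [0.65, [0, 0, 0], [0, 0, 0]], [0.65, [0, 0, 0], [0, 0, 0]], [0.65, [0, 0, 0], [0, 0, 0]], [0.65, [0, 0, 0], [0, 0, 0]]]' --force 90

```text
t: 10.82
tool_pos: [0.4947, -0.2932, 0.0444]
tool_rot: [2.1, 2.325, 0.001]
contact_force: [0.6, -0.1, 0.2]
opening: 0.0552
grip_force: 0.0
```

```bash
python3 - <<'E'
from h import *
im=pickle.load(open("im0.pkl","rb"))["side"];K=np.array([[im["fx"],0,im["cx"]],[0,im["fy"],im["cy"]],[0,0,1]]);E=np.array(im["extrinsics"])
a=.1016;yy=np.array([np.cos(a),np.sin(a),0]);xx=np.array([yy[1],-yy[0],0]);t=np.array([.495,-.2935,.0203+.0362])
P=[t+xx*.011,t+xx*.011+yy*.01,t+xx*.022,t+[0,0,.01]]
print("seen 333.5,267.3",cv2.projectPoints(np.array(P),cv2.Rodrigues(E[:3,:3])[0],E[:3,3],K,np.float64(im["D"]))[0].reshape(-1,2))
E
python3 to.py 0.4935 -0.2923 0.0062 0.101
```

```text
seen 333.5,267.3 [[333.0813558  268.01365291]
 [337.35334218 266.55099912]
 [335.85724981 271.39129389]
 [330.58066961 261.02540877]]
t 10.825 pos [ 0.495 -0.293  0.044] open 0.05522556268023903 grip 0.0 F [ 0.555 -0.128  0.25 ] M [ 0.008  0.021 -0.04 ]
shift shares [ 0.026 -0.027  0.763] turn shares [0.045 0.045 0.004] tooly yaw 0.10164728887427185
```

play_rows --series '[[0.65, [0.026, -0.027, 0.3], [0.045, 0.045, 0]], [0.65, [0, 0, 0.3], [0, 0, 0]], [0.65, [0, 0, 0], [0, 0, 0]], [0.65, [0, 0, 0], [0, 0, 0]]]'

```text
t: 11.32
tool_pos: [0.4935, -0.2923, 0.0146]
tool_rot: [2.106, 2.331, 0.0]
contact_force: [-0.6, 0.1, -0.0]
opening: 0.0552
grip_force: 0.0
```

```bash
python3 to.py 0.4935 -0.2923 0.0062 0.101
```

```text
t 11.325 pos [ 0.494 -0.292  0.015] open 0.05524439524807639 grip 0.0 F [-0.616  0.084 -0.046] M [-0.003  0.006  0.   ]
shift shares [ 0.    -0.     0.168] turn shares [0.002 0.002 0.004] tooly yaw 0.10153885954583226
```

play_rows --series '[[0.65, [0, 0, 0.168], [0, 0, 0]], [0.5, [0, 0, 0], [0, 0, 0]], [0, [0, 0, 0], [0, 0, 0]], [0, [0, 0, 0], [0, 0, 0]], [0, [0, 0, 0], [0, 0, 0]], [0, [0, 0, 0], [0, 0, 0]], [0, [0, 0, 0], [0, 0, 0]]]' --force 90

```text
t: 12.2
tool_pos: [0.4942, -0.2925, 0.0073]
tool_rot: [2.104, 2.33, 0.001]
contact_force: [1.3, 2.8, 5.1]
opening: 0.0253
grip_force: 89.7
```

```bash
python3 to.py 0.4935 -0.2923 0.0062 0.101
```

```text
t 12.2 pos [ 0.494 -0.292  0.007] open 0.025349972056059926 grip 89.73707556724548 F [1.26  2.795 5.143] M [ 0.455 -0.077  0.066]
shift shares [ 0.005 -0.013  0.021] turn shares [0.012 0.008 0.005] tooly yaw 0.10166479233933957
```

play_rows --series '[[0, [0, 0, -0.06], [0, 0, 0]], [0, [0, 0, -0.06], [0, 0, 0]], [0, [0, 0, -0.04], [0, 0, 0]], [0, [0, 0, 0], [0, 0, 0]], [0, [0, 0, 0], [0, 0, 0]]]'

```text
t: 12.82
tool_pos: [0.4934, -0.2923, 0.0143]
tool_rot: [2.106, 2.331, -0.0]
contact_force: [0.6, -0.7, -5.0]
opening: 0.0254
grip_force: 88.8
```

```bash
python3 to.py 0.4935 -0.2923 0.0143 0.101;  python3 - <<'E'
from station import imaging
import cv2
b=imaging.get_image("side")["color"][215:305,300:410];cv2.imwrite("pics/c6.png",cv2.resize(b,None,fx=7,fy=6.6,interpolation=cv2.INTER_CUBIC))
E
```

```text
t 12.825 pos [ 0.493 -0.292  0.014] open 0.025440424136553577 grip 88.76789689064026 F [ 0.566 -0.658 -4.967] M [ 0.038  0.197 -0.035]
shift shares [-0.     0.002 -0.   ] turn shares [0.002 0.003 0.004] tooly yaw 0.10151769817229815
```

View pics/c6.png

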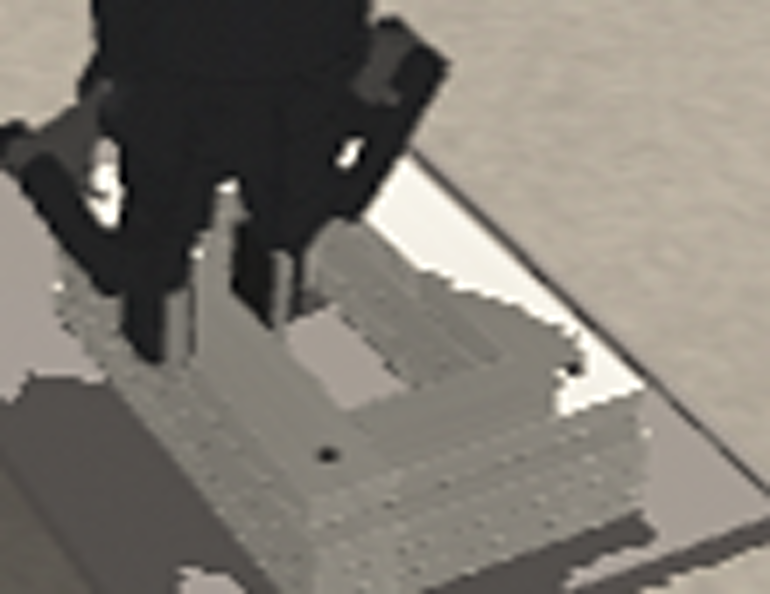

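The plate is held in the fingers and the wrist feels about 5 N. I need to know whether that is one plate, so I'll compare this side image with the one from before the lift, level by level on the stack's -y face.

```bash
python3 - <<'E'
from h import *
from station import imaging,ctrl
im=imaging.get_image("side");B=cv2.imread("pics/rawS.png",0).astype(np.float32);A0=cv2.imread("pics/side0.png",0)
S0=cv2.cvtColor(pickle.load(open("im0.pkl","rb"))["side"]["color"],cv2.COLOR_BGR2GRAY).astype(np.float32)
A=cv2.cvtColor(im["color"],cv2.COLOR_BGR2GRAY).astype(np.float32)
K=np.array([[im["fx"],0,im["cx"]],[0,im["fy"],im["cy"]],[0,0,1]]);E=np.array(im["extrinsics"])
x,a=np.array([.5343,-.2881]),.101;r=np.array([[np.cos(a),-np.sin(a)],[np.sin(a),np.cos(a)]])
xs=np.linspace(-.05,.05,120)
for z in np.arange(.074,.0,-.002):
    P=np.array([np.r_[x+r@[s,-.08],z] for s in xs])
    p=cv2.projectPoints(P,cv2.Rodrigues(E[:3,:3])[0],E[:3,3],K,np.float64(im["D"]))[0].astype(np.float32)
    g=lambda I:cv2.remap(I,p[:,0,0],p[:,0,1],cv2.INTER_LINEAR).ravel()
    q,w=g(B),g(A);print(round(z*1e3),"before %.0f now %.0f mad %.1f corr %.2f"%(q[:60].mean(),w[:60].mean(),np.abs(q-w).mean(),np.corrcoef(q,w)[0,1]), "start %.0f"%g(S0)[:60].mean())
print(ctrl.get_obs()["contact_force"])
E
```

```text
74 before 123 now 127 mad 17.1 corr 0.57 start 207
72 before 121 now 128 mad 20.9 corr 0.53 start 204
70 before 121 now 127 mad 18.0 corr 0.74 start 204
68 before 125 now 129 mad 11.1 corr 0.93 start 210
66 before 127 now 129 mad 7.6 corr 0.95 start 214
64 before 127 now 130 mad 7.6 corr 0.96 start 213
62 before 127 now 136 mad 16.0 corr 0.95 start 215
60 before 128 now 136 mad 28.5 corr 0.68 start 217
58 before 128 now 135 mad 32.8 corr 0.03 start 221
56 before 132 now 134 mad 23.9 corr 0.34 start 198
54 before 136 now 134 mad 8.4 corr 0.57 start 138
52 before 134 now 133 mad 3.1 corr 0.37 start 111
50 before 133 now 127 mad 5.6 corr 0.18 start 110
48 before 133 now 126 mad 6.1 corr 0.53 start 110
46 before 134 now 129 mad 5.0 corr 0.56 start 111
44 before 130 now 129 mad 4.4 corr 0.18 start 109
42 before 127 now 129 mad 7.5 corr 0.27 start 118
40 before 134 now 135 mad 12.4 corr 0.23 start 133
38 before 136 now 137 mad 4.9 corr 0.39 start 120
36 before 135 now 136 mad 0.8 corr 0.97 start 113
34 before 133 now 134 mad 0.8 corr 0.98 start 112
32 before 133 now 134 mad 0.7 corr 0.99 start 112
30 before 134 now 135 mad 0.9 corr 0.99 start 113
28 before 132 now 133 mad 0.9 corr 1.00 start 111
26 before 132 now 133 mad 0.7 corr 1.00 start 111
24 before 133 now 134 mad 0.6 corr 0.99 start 112
22 before 133 now 134 mad 0.6 corr 0.99 start 112
20 before 135 now 136 mad 0.7 corr 0.99 start 113
18 before 135 now 136 mad 0.9 corr 1.00 start 113
16 before 133 now 133 mad 0.9 corr 1.00 start 111
14 before 134 now 135 mad 0.8 corr 0.99 start 113
12 before 135 now 136 mad 0.7 corr 0.99 start 113
10 before 136 now 136 mad 0.8 corr 0.99 start 114
8 before 130 now 131 mad 0.9 corr 1.00 start 109
6 before 104 now 105 mad 1.1 corr 1.00 start 87
4 before 82 now 83 mad 1.0 corr 0.99 start 70
2 before 78 now 79 mad 1.0 corr 0.39 start 68
[ 0.30567955  0.84523995 -4.72998168]
```

Only the top plate moved: everything below 37 mm is unchanged. Now I lift it high and carry it over.

play_rows --series '[[0, [0, 0, -0.2], [0, 0, 0]], [0, [0, 0, -0.4], [0, 0, 0]], [0, [0, 0, -0.5], [0, 0, 0]], [0, [0, 0, -0.5], [0, 0, 0]], [0, [0, 0, -0.3], [0, 0, 0]], [0, [0, 0, -0.1], [0, 0, 0]], [0, [0.3, 0.07, 0], [0, 0, 0]], [0, [0.6, 0.14, 0], [0, 0, 0]]]'

```text
t: 13.92
tool_pos: [0.4987, -0.2453, 0.1132]
tool_rot: [-2.107, -2.329, -0.0]
contact_force: [-0.8, 0.6, -4.7]
opening: 0.0252
grip_force: 89.1
```

play_rows --series '[[0, [0.7, 0.16, 0], [0, 0, 0]], [0, [0.7, 0.16, 0], [0, 0, 0]], [0, [0.7, 0.16, 0], [0, 0, 0]], [0, [0.7, 0.16, 0], [0, 0, 0]], [0, [0.7, 0.16, 0], [0, 0, 0]], [0, [0.7, 0.16, 0], [0, 0, 0]], [0, [0.7, 0.16, 0], [0, 0, 0]], [0, [0.7, 0.16, 0], [0, 0, 0]]]'

```text
t: 14.92
tool_pos: [0.5332, 0.0408, 0.1127]
tool_rot: [-2.104, -2.331, 0.002]
contact_force: [-0.2, -0.2, -5.1]
opening: 0.0251
grip_force: 89.1
```

play_rows --series '[[0, [0.7, 0.16, 0], [0, 0, 0]], [0, [0.7, 0.16, 0], [0, 0, 0]], [0, [0.7, 0.16, 0], [0, 0, 0]], [0, [0.7, 0.16, 0], [0, 0, 0]], [0, [0.7, 0.16, 0], [0, 0, 0]], [0, [0.5, 0.12, 0], [0, 0, 0]], [0, [0.2, 0.06, 0], [0, 0, 0.24]], [0, [0, 0, 0], [0, 0, 0]]]'

```text
t: 15.92
tool_pos: [0.5604, 0.2535, 0.1125]
tool_rot: [-2.141, -2.297, 0.004]
contact_force: [-0.5, -0.6, -5.0]
opening: 0.0253
grip_force: 89.2
```

```bash
python3 to.py 0.5631 0.2573 0.030 0.067
```

```text
t 15.925 pos [0.56  0.254 0.113] open 0.025333784311581543 grip 89.16309356689453 F [-0.549 -0.554 -4.954] M [-0.018  0.182 -0.035]
shift shares [0.073 0.064 1.65 ] turn shares [-0.019  0.006  0.023] tooly yaw 0.07027286441696734
```

play_rows --series '[[0, [0.07, 0.06, 0.4], [0, 0, 0.02]], [0, [0, 0, 0.5], [0, 0, 0]], [0, [0, 0, 0.5], [0, 0, 0]], [0, [0, 0, 0.2], [0, 0, 0]], [0, [0, 0, 0], [0, 0, 0]], [0, [0, 0, 0], [0, 0, 0]]]'

```text
t: 16.68
tool_pos: [0.5659, 0.2563, 0.0354]
tool_rot: [2.147, 2.291, 0.003]
contact_force: [1.3, 1.0, -4.7]
opening: 0.0253
grip_force: 89.3
```

```bash
python3 to.py 0.5631 0.2573 0.017 0.067
```

```text
t 16.675 pos [0.566 0.256 0.035] open 0.025323760980335064 grip 89.26706314086914 F [ 1.313  1.003 -4.689] M [0.018 0.198 0.013]
shift shares [ 0.024 -0.055  0.368] turn shares [ 0.019  0.001 -0.013] tooly yaw 0.06513311317033202
```

play_rows --series '[[0, [0.02, -0.055, 0.2], [0.02, 0, -0.013]], [0, [0, 0, 0.14], [0, 0, 0]], [0, [0, 0, 0], [0, 0, 0]], [0, [0, 0, 0], [0, 0, 0]]]'

```text
t: 17.18
tool_pos: [0.5621, 0.2569, 0.0172]
tool_rot: [-2.145, -2.294, 0.003]
contact_force: [0.5, 0.9, -4.8]
opening: 0.0252
grip_force: 89.3
```

play_rows --series '[[0, [0, 0, 0.03], [0, 0, 0]], [0, [0, 0, 0], [0, 0, 0]]]'

```text
t: 17.42
tool_pos: [0.5623, 0.2569, 0.0159]
tool_rot: [-2.145, -2.294, 0.003]
contact_force: [-0.6, 0.4, -5.2]
opening: 0.0253
grip_force: 89.3
```

```bash
python3 to.py 0.5631 0.2573 0.015 0.067
```

```text
t 17.425 pos [0.562 0.257 0.016] open 0.0253131005457806 grip 89.27062511444092 F [-0.589  0.38  -5.189] M [-0.019  0.173  0.028]
shift shares [0.007 0.017 0.018] turn shares [-0.013  0.004  0.   ] tooly yaw 0.0670620004028702
```

Feel for the stage top.

play_rows --series '[[0, [0, 0, 0.03], [-0.01, 0, 0]], [0, [0, 0, 0], [0, 0, 0]]]'

```text
t: 17.68
tool_pos: [0.5626, 0.257, 0.0153]
tool_rot: [2.145, 2.294, -0.0]
contact_force: [-2.3, -1.1, 1.3]
opening: 0.0256
grip_force: 90.0
```

play_rows --series '[[0, [0, 0, 0.02], [0, 0, 0]], [0, [0, 0, 0], [0, 0, 0]]]'

```text
t: 17.92
tool_pos: [0.5628, 0.2571, 0.0152]
tool_rot: [2.145, 2.294, -0.0]
contact_force: [-5.3, -1.7, 7.1]
opening: 0.0254
grip_force: 90.6
```

play_rows --series '[[0, [0, 0, 0.02], [0, 0, 0]], [0, [0, 0, 0], [0, 0, 0]]]'

```text
t: 18.18
tool_pos: [0.5631, 0.2572, 0.0152]
tool_rot: [2.145, 2.294, 0.0]
contact_force: [-6.0, -2.4, 11.3]
opening: 0.0252
grip_force: 91.1
```

```bash
python3 to.py 0.5631 0.2573 0.015 0.067
```

```text
t 18.175 pos [0.563 0.257 0.015] open 0.025177305044528732 grip 91.14516019821167 F [-6.023 -2.397 11.335] M [-0.435  1.179 -0.025]
shift shares [0.002 0.001 0.004] turn shares [0.004 0.004 0.001] tooly yaw 0.06719859212106778
```

play_rows --series '[[0, [0, 0.04, -0.02], [0, 0, 0]], [0, [0, 0.04, 0], [0, 0, 0]], [0, [0, 0, 0], [0, 0, 0]]]'

```text
t: 18.55
tool_pos: [0.5671, 0.2578, 0.0152]
tool_rot: [2.145, 2.294, 0.001]
contact_force: [-5.3, -0.8, 7.1]
opening: 0.025
grip_force: 90.7
```

play_rows --series '[[0, [0, 0.04, 0], [0, 0, 0]], [0, [0, 0, 0], [0, 0, 0]]]'

```text
t: 18.8
tool_pos: [0.569, 0.2579, 0.0152]
tool_rot: [2.145, 2.295, 0.001]
contact_force: [-4.4, -0.5, 6.9]
opening: 0.0257
grip_force: 90.7
```

play_rows --series '[[0, [0, 0.04, 0], [0, 0, 0]], [0, [0, 0, 0], [0, 0, 0]]]'

```text
t: 19.05
tool_pos: [0.571, 0.2581, 0.0152]
tool_rot: [2.145, 2.295, 0.001]
contact_force: [-4.7, 0.0, 7.6]
opening: 0.0251
grip_force: 90.7
```

```bash
python3 to.py 0.5705 0.2658 0.015 0.067
```

```text
t 19.05 pos [0.571 0.258 0.015] open 0.025139470559452835 grip 90.68577647209167 F [-4.735  0.031  7.556] M [-0.12   0.781 -0.008]
shift shares [0.154 0.001 0.005] turn shares [ 0.006 -0.002  0.002] tooly yaw 0.06727653270352545
```

play_rows --series '[[0, [0, 0.03, 0], [0, 0, 0]], [0, [0, 0, 0], [0, 0, 0]]]'

```text
t: 19.3
tool_pos: [0.5724, 0.2582, 0.0152]
tool_rot: [2.145, 2.295, 0.001]
contact_force: [-4.0, -0.5, 7.0]
opening: 0.025
grip_force: 90.7
```

play_rows --series '[[0, [0, 0.03, 0], [0, 0, 0]], [0, [0, 0, 0], [0, 0, 0]]]'

```text
t: 19.55
tool_pos: [0.5728, 0.2583, 0.0153]
tool_rot: [-2.144, -2.294, 0.002]
contact_force: [-8.9, -0.5, 10.1]
opening: 0.0252
grip_force: 91.0
```

play_rows --series '[[0, [0, 0.03, 0], [0, 0, 0]], [0, [0, 0, 0], [0, 0, 0]]]'

```text
t: 19.8
tool_pos: [0.5728, 0.2583, 0.0152]
tool_rot: [-2.143, -2.292, 0.007]
contact_force: [-14.2, -2.1, 14.4]
opening: 0.0251
grip_force: 91.5
```

```bash
python3 to.py 0.5705 0.2658 0.015 0.067
```

```text
t 19.8 pos [0.573 0.258 0.015] open 0.02511959199175847 grip 91.46657109260559 F [-14.153  -2.145  14.353] M [-0.205  2.11  -0.068]
shift shares [ 0.153 -0.035  0.005] turn shares [-0.041  0.002  0.003] tooly yaw 0.06739678749063491
```

play_rows --series '[[0, [0.04, 0, -0.02], [0, 0, 0]], [0, [0.04, 0, 0], [0, 0, 0]], [0, [0, 0, 0], [0, 0, 0]]]'

```text
t: 20.18
tool_pos: [0.5727, 0.2585, 0.0152]
tool_rot: [2.145, 2.294, -0.015]
contact_force: [-11.8, -12.1, 12.9]
opening: 0.0252
grip_force: 91.2
```

play_rows --series '[[0, [0.04, 0, 0], [0, 0, 0]], [0, [0, 0, 0], [0, 0, 0]]]'

```text
t: 20.42
tool_pos: [0.5726, 0.2601, 0.0152]
tool_rot: [2.145, 2.294, -0.016]
contact_force: [-11.3, -13.6, 12.5]
opening: 0.0256
grip_force: 91.2
```

play_rows --series '[[0, [0.03, 0, 0], [0, 0, 0]], [0, [0, 0, 0], [0, 0, 0]]]'

```text
t: 20.68
tool_pos: [0.5725, 0.2614, 0.0152]
tool_rot: [2.144, 2.294, -0.016]
contact_force: [-11.7, -14.5, 12.8]
opening: 0.0251
grip_force: 91.2
```

```bash
python3 to.py 0.5722 0.2658 0.015 0.067
```

```text
t 20.675 pos [0.572 0.261 0.015] open 0.02513238972141446 grip 91.2114429473877 F [-11.747 -14.504  12.831] M [-2.191  1.73  -0.162]
shift shares [0.088 0.    0.004] turn shares [-0.047  0.059  0.002] tooly yaw 0.06719961309087329
```

play_rows --series '[[0, [0.03, 0, -0.02], [0, 0, 0]], [0, [0, 0, 0], [0, 0, 0]]]'

```text
t: 20.92
tool_pos: [0.5723, 0.2641, 0.0153]
tool_rot: [2.146, 2.294, -0.013]
contact_force: [-8.8, -9.4, 6.5]
opening: 0.0254
grip_force: 90.6
```

play_rows --series '[[0, [0.03, 0, 0], [0, 0, 0]], [0, [0, 0, 0], [0, 0, 0]]]'

```text
t: 21.18
tool_pos: [0.5723, 0.2654, 0.0153]
tool_rot: [2.145, 2.294, -0.013]
contact_force: [-9.5, -8.9, 6.9]
opening: 0.0254
grip_force: 90.6
```

play_rows --series '[[0, [0.03, 0, 0], [0, 0, 0]], [0, [0, 0, 0], [0, 0, 0]]]'

```text
t: 21.42
tool_pos: [0.5721, 0.2669, 0.0153]
tool_rot: [2.145, 2.294, -0.013]
contact_force: [-9.5, -10.5, 6.7]
opening: 0.0256
grip_force: 90.6
```

```bash
python3 to.py 0.5722 0.2658 0.015 0.067
```

```text
t 21.425 pos [0.572 0.267 0.015] open 0.02562993110182469 grip 90.57648181915283 F [ -9.516 -10.497   6.722] M [-1.579  1.223 -0.094]
shift shares [-0.022 -0.     0.005] turn shares [-0.042  0.044  0.   ] tooly yaw 0.06703153402592057
```

play_rows --series '[[0, [0.03, 0, 0], [0, 0, 0]], [0, [0, 0, 0], [0, 0, 0]]]'

```text
t: 21.68
tool_pos: [0.5721, 0.2672, 0.0153]
tool_rot: [2.144, 2.293, -0.016]
contact_force: [-8.8, -12.8, 7.6]
opening: 0.0253
grip_force: 90.8
```

play_rows --series '[[0, [0.03, 0, 0], [0, 0, 0]], [0, [0, 0, 0], [0, 0, 0]]]'

```text
t: 21.92
tool_pos: [0.5721, 0.2672, 0.0152]
tool_rot: [2.143, 2.292, -0.02]
contact_force: [-10.2, -18.2, 8.9]
opening: 0.0252
grip_force: 90.9
```

```bash
python3 to.py 0.5722 0.2658 0.015 0.067
```

```text
t 21.925 pos [0.572 0.267 0.015] open 0.0251728593736202 grip 90.89227795600891 F [-10.161 -18.176   8.945] M [-2.881  1.226 -0.079]
shift shares [-0.027  0.001  0.005] turn shares [-0.048  0.082  0.002] tooly yaw 0.06727669744706442
```

play_rows --series '[[0, [0.02, 0.04, 0], [-0.04, 0.06, 0]], [0, [0, 0.04, 0], [0, 0, 0]], [0, [0, 0, 0], [0, 0, 0]]]'

```text
t: 22.3
tool_pos: [0.572, 0.2674, 0.0152]
tool_rot: [-2.142, -2.292, 0.019]
contact_force: [-22.7, -21.3, 20.1]
opening: 0.0254
grip_force: 92.0
```

```bash
python3 to.py 0.5722 0.2658 0.015 0.067; python3 - <<'E'
from station import imaging
import cv2
for n in("top","side"): cv2.imwrite(f"pics/end_{n}.png",imaging.get_image(n)["color"])
E
```

```text
t 22.3 pos [0.572 0.267 0.015] open 0.02541606315604832 grip 92.03230662671558 F [-22.694 -21.339  20.064] M [-3.597  3.345 -0.1  ]
shift shares [-0.033  0.002  0.004] turn shares [-0.082  0.038  0.004] tooly yaw 0.06751154774235572
```

play_rows --series '[[0, [0, 0, 0], [0, 0, 0]], [0, [0, 0, 0], [0, 0, 0]], [0, [0, 0, 0], [0, 0, 0]], [0, [0, 0, 0], [0, 0, 0]]]'

```text
t: 22.9
tool_pos: [0.572, 0.2674, 0.0152]
tool_rot: [-2.143, -2.293, 0.018]
contact_force: [-22.8, -22.3, 19.2]
opening: 0.0254
grip_force: 92.0
```

```bash
python3 -c "
from station import ctrl
o=ctrl.get_obs();print(o['contact_force'],o['grip_force'],o['wrist_torque'],o['tool_pos'])
print(ctrl.finish_job())"
```

```text
[-22.76557581 -22.25143161  19.16728399] 92.01204889328437 [-3.56645808  3.33527679 -0.12070713] [0.57203272 0.26744583 0.01520797]
the job is handed in; nothing more can be done
None
```

The job is handed in at about 23 s, with no verdict returned: only the top plate was lifted, and it is gripped at 92 N and pressed into the rail corner with about 22 N at the wrist in each direction; that it sits square and flat is judged from wrist forces and tool pose, not from a final picture.

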